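# Step a slide table to two marks and show a turned spindle to the inspection camera

## Task

Take hold of the square post on the slide table's plate and bring the plate's ring mark squarely under the tip of the fixed pointer, let it rest there for a second, then bring the cross mark under the pointer and leave the plate there, resting for a second before you lift anything off it. Then lift the spindle that has the collar out of its vee rests and finish while holding it in the air in front of the inspection camera: level, slim end pointing straight at the lens, tip on the lens axis and 100 mm from the lens. Keep hold of it and stay still; leave the plain spindle in its rests and the other things on the bench where they are.

Things in the scene. Friction and masses are not known exactly. Their poses are not given: they have to be found in the camera images.
- xy_table: grey base of the slide table, fixed to the bench, 250 x 260; origin on the bench under its centre, x and y along its two slides, z up. On it a saddle slides along x, and on the saddle the aluminium carrier plate slides along y (190 in x, 260 in y, 14 thick, top 64 above the bench). The plate never lifts or turns
- slide_x (a joint): offset of the plate along the base's x, m, -0.06 to 0.06, 0 at the start; slides with about 2 N of friction and stays where left
- slide_y (a joint): offset of the plate along the base's y, m, -0.06 to 0.06, 0 at the start; slides with about 2 N of friction and stays where left
- pointer: fixed stand of the pointer beyond the slide table; origin on the bench straight below the pointer tip, axes along the slide table's. Foot and steel column 168 high at x = +133; from the column an arm at height 148 reaches back to x = +60, and a thin needle slopes down from there to the tip
- pointer_tip (a point): tip of the pointer needle, 6 mm above the plate's top; fixed
- ring_mark (a point): centre of the dark ring mark (16 across) on the plate's top, at plate (20, 100) from the plate's centre; axes as the base
- cross_mark (a point): centre of the dark diagonal cross mark (18 across) on the plate's top, at plate (65, 55); axes as the base
- grip_post (a point): on the axis of the upright square black post (18 x 18, sides along the plate's x and y, top 56 above the plate) at plate (-70, 70); this point is 36 above the plate, a good height to grip
- collar_spindle: the spindle to show: turned aluminium, about 0.19 kg; thick part 26 in diameter, 100 long; slim end 16 in diameter, 37 long; a collar 38 in diameter, 9 thick, at the other end. Origin on its axis at the middle of the thick part; its x runs along the axis to the slim end (slim tip at x = +87, collar from -50 to -59); it may be rolled about x. Grip it across at the origin
- rest_a (a point): one of the two places for a spindle, at plate (0, -10), 40 above the plate: the origin of the spindle lying here, level, slim end to the plate's +x, in a pair of dark steel vee rests. The rests are 10 thick, about 48 wide over the vee, centred 36 either side of this point along x, and reach up to the height of the axis: 62 mm of shaft is free between them. Either spindle may lie here
- rest_b (a point): the other place, alike, at plate (0, -85)
- slim_tip (a point): centre of the collar spindle's slim end face
- plain_spindle: the same spindle without a collar, about 0.165 kg, same origin and axes, in the other pair of rests, 75 mm away; to be left there
- camera_stand: stand of the inspection camera, fixed: foot 120 x 140 and a steel column 364 high, 245 mm from the origin along its x. Origin on the bench straight below the focus spot; its x points from the focus spot to the lens, level
- camera_head (a joint): height setting of the camera head on its column, m: the lens axis is 0.170 + this above the bench; stiff, leave it
- focus_spot (a point): point on the level lens axis 100 mm in front of the lens, where the slim tip must be; its x points straight into the lens, z up, y to the left seen along x
- lens (a point): centre of the lens front: a black barrel 42 in diameter on a blue 56 x 56 camera box
- ring_gauge: steel ring, 60 outside, 36 bore, 20 high; stands loose on the bench, to be left alone; origin at its underside
- gauge_block: steel block 35 x 30 x 30; stands loose on the bench, to be left alone; origin at its underside
- wrench: open-ended wrench lying flat; stands loose on the bench, to be left alone; origin at its underside
- screwdriver: screwdriver lying flat; stands loose on the bench, to be left alone; origin at its underside
- oil_bottle: white bottle 64 across, 160 high; stands loose on the bench, to be left alone; origin at its underside
- bush: small brass stepped bush 32 across, 30 high; stands loose on the bench, to be left alone; origin at its underside
- screw_cup: small steel bowl 70 across, 50 high; stands loose on the bench, to be left alone; origin at its underside
Not all that is in view belongs to the job. What is shaped like the collar_spindle but black or turquoise is not meant.

How it is judged:
On the way, in this order (a step that is already met when the one before it is completed fails the run):
1. the ring mark rests under the pointer (horizontal distance between ring_mark and pointer_tip below 0.005 m and velocity of joint slide_x between -0.01 and 0.01 m/s and velocity of joint slide_y between -0.01 and 0.01 m/s), for 0.4 s.
2. the cross mark rests under the pointer (horizontal distance between cross_mark and pointer_tip below 0.005 m and velocity of joint slide_x between -0.01 and 0.01 m/s and velocity of joint slide_y between -0.01 and 0.01 m/s), for 0.4 s.
3. the collar spindle is lifted out of its rests, the cross mark still under the pointer (horizontal distance between cross_mark and pointer_tip below 0.008 m and z of collar_spindle in the frame of cross_mark above 0.065 m and contact force between collar_spindle and the fingers above 1 N), for 0.1 s.
At the end, for the whole second after the job is handed in: The fingers hold the collar spindle still in the air, touching nothing else: slim tip within 15 mm of the focus spot along each axis, axis within 0.17 rad of the lens axis, slim end to the lens; cross mark within 8 mm of the pointer tip seen from above, plate at rest (horizontal distance between cross_mark and pointer_tip below 0.008 m and velocity of joint slide_x between -0.01 and 0.01 m/s and velocity of joint slide_y between -0.01 and 0.01 m/s and x of slim_tip in the frame of focus_spot between -0.015 and 0.015 m and y of slim_tip in the frame of focus_spot between -0.015 and 0.015 m and z of slim_tip in the frame of focus_spot between -0.015 and 0.015 m and angle between the x axis of collar_spindle and the x axis of focus_spot, either way round below 0.17 rad and x of collar_spindle in the frame of focus_spot below -0.05 m and height (world z) of collar_spindle above 0.12 m and contact force between collar_spindle and the fingers above 1 N and contact force between collar_spindle and xy_table below 0.1 N and contact force between collar_spindle and camera_stand below 0.1 N and contact force between collar_spindle and plain_spindle below 0.1 N and linear speed of collar_spindle below 0.02 m/s and angular speed of collar_spindle below 0.15 rad/s); the arm keeps its last pose, push and grip.
It fails at once if the plain spindle is knocked or lifted out of its rests (z of plain_spindle in the frame of cross_mark below 0.03 m or z of plain_spindle in the frame of cross_mark above 0.052 m or x of plain_spindle in the frame of cross_mark below -0.085 m or x of plain_spindle in the frame of cross_mark above -0.045 m).
It fails at once if another thing on the bench is shifted by more than 30 mm (distance of any of ring_gauge, gauge_block, wrench, screwdriver, oil_bottle, bush, screw_cup from where it was at the start of the episode above 0.03 m).
It fails at once if the camera is struck hard (contact force between the arm and camera_stand above 20 N).
It also fails if it takes over 51 s, if anything falls off the work surface, if the arm or the gripper's body presses on something with over 40 N, if the wrist force passes 120 N, or if a joint passes its speed limit or range.

## Robot

A 6-joint arm with a two-finger parallel gripper is mounted at the origin on the work surface. World frame = base frame: x ahead of the robot, y to its left, z up, the work surface at z = 0. Lengths are in m, angles in rad, forces in N, time in s.
With the tool pointing down it reaches from about 0.275 to 0.875 m from the base axis. Payload 12.5 kg.
Tool frame: the origin (TCP) lies at the very end of the fingers, on their centre line; the grasp point (between the pads) lies 19 mm behind it; z points along the fingers, y is the line along which they close (so a half turn about z gives the same grasp; the last joint's range is limited). The gripper opens to 85 mm and grips with 20 to 120 N. Pads are 22 mm wide; open, the fingers measure 114 mm over their backs; the gripper's body (76 mm by 85 mm) begins 54 mm behind the grasp point. The pads swing forward as they close: fully open they stand 13 mm farther back than shut.
Start: joints at [-1.318, 0.351, 1.652, -0, 1.139, -0.085], TCP at [0.182, -0.519, 0.231] pointing down, gripper open.
Joint ranges: [-2.75, 2.75], [-0.79, 2.1], [0.01, 2.65], [-1.57, 4.71], [0.07, 3.14], [-2.87, 2.87]. Speed limits (rad/s): [2.22, 2.22, 2.79, 3.14, 3.14, 3.14].

## Interface

Orientations are given as a 3x3 rotation matrix whose columns are the frame's x, y, z axes.
In Python, from bench import manip gives the robot as it stands. Calls block until the motion is done:
- manip.move_ptp(position, orientation): joint-space move of the TCP to a pose.
- manip.move_l(position, attitude=None, max_speed=0.15): straight line of the TCP; attitude=None keeps the orientation; max_speed is the mean speed in m/s.
- manip.move_j(angles): joint-space move.
- manip.set_gripper(opening, effort=None): opening from 0.0 (shut) to 1.0 (fully open); effort is the grip in N (None keeps the last); returns when the fingers have stopped.
- manip.dwell(seconds).
- manip.inverse_kinematics(position, orientation): joint angles nearest the present ones, or None.
- manip.grab_frame(name): name is "scene" or "top" or "wrist"; returns (picture, depth): 384x512x3 uint8, red, green, blue; 384x512 float32, m along the optical axis (not along the pixel's ray), 0 where there is no reading.
- manip.get_calibration(name): a dict with "camera_matrix" (3x3 intrinsics, pixels), "k1" (the pictures are not rectified: a ray, as slopes to the right and down, at radius r is drawn at 1 + k1 r^2 times it, then the intrinsics apply), "R" (3x3) and "t" (3): a world point X has camera coordinates R X + t. Camera axes: x right, y down, z forward; pixel columns grow to the right and rows downward; lengths in m; the calibration is good to about 2 mm. A picture is of the moment at which its call begins: read the wrist's pose just before it. get_calibration takes no time and is no camera call; for the wrist camera it gives the pose at the moment of the call.
A pose or a line that the arm cannot do raises manip.Unreachable and nothing moves.
- manip.sign_off(): hands the job in; it is judged then, once.
Trained networks look in the newest picture that a camera, given by its name, has taken for a name from the list of things; names that differ only in an ending like _2 or _b are one class to them, and where a whole thing is asked for, a point or a joint stands for the part that bears it (a point fixed in the world has none). Each returns a list of dicts, best first, with "confidence" (0 to 1); they miss things now and then, are a little off and sometimes report something else, mostly with a low value. They report only what shows in the picture. A call takes as long as a camera call. They do not tell look-alikes from the thing itself.
- manip.look_for(camera, name): "at" ([x, y, z] in m, in world coordinates, good to about 4 mm: the middle of the surface that is visible of it).
Readings, each from a call of its own:
- manip.current_time(): time.
- manip.current_qpos(): joint angles.
- manip.current_joint_vel(): joint speeds.
- manip.current_joint_torque(): joint torques, N m.
- manip.current_ee_pos(): TCP position.
- manip.current_tcp_rot(): TCP orientation.
- manip.current_force(): force on the tool from outside, world axes, zero at the start.
- manip.current_ft_torque(): the same for the moment, N m.
- manip.current_grip_width(): opening from 0.0 (shut) to 1.0 (fully open).
- manip.current_grip_force(): force on a finger pad.
Only numpy, scipy, OpenCV 4.12 (cv2) and the standard library are available. Lean on these libraries where they do the work, as an engineer would, in place of code of your own. Each camera call takes 0.05 s, during which the arm holds its last target. There are 200 camera calls.

## Working session

There is one attempt and no reset: what is moved stays moved. The work goes in short steps, each a Python script; the robot and the scene stay as the last script left them, time stands still between calls to the robot, and variables do not carry over. Pictures are saved under pics/ and viewed, at most 10 in all, crops included, and the job is handed in when it is done.

```bash
ls; mkdir -p pics
cat > h.py <<'E'
import numpy as np, cv2
from bench import manip as m
def shot(n,f=None):
    c=m.get_calibration(n); p,d=m.grab_frame(n)
    if f: cv2.imwrite('pics/'+f,p[:,:,::-1])
    return p,d,c
def ray(c,u,v):
    K=np.array(c['camera_matrix']); 
    D=np.array([c['k1'],0,0,0,0.])
    q=cv2.undistortPoints(np.array([[[u,v]]],float),K,D)[0,0]
    return np.array([q[0],q[1],1.])
def pt(c,u,v,depth):
    return np.array(c['R']).T@(ray(c,u,v)*depth-np.array(c['t']))
def onz(c,u,v,z):
    R=np.array(c['R']);o=-R.T@np.array(c['t']);r=R.T@ray(c,u,v)
    return o+r*(z-o[2])/r[2]
def proj(c,X):
    K=np.array(c['camera_matrix']); q=np.array(c['R'])@X+np.array(c['t']); q=q[:2]/q[2]
    q=q*(1+c['k1']*(q@q)); return K[:2,:2]@q+K[:2,2]
E
python3 - <<'E'
from h import *
np.set_printoptions(precision=4,suppress=True)
a=shot('top','top0.png');b=shot('scene','sc0.png')
np.savez('/tmp/top0.npz',p=a[0],d=a[1]);np.savez('/tmp/sc0.npz',p=b[0],d=b[1])
for cam in('top','scene'):
  for n in ['xy_table','pointer','pointer_tip','ring_mark','cross_mark','grip_post','collar_spindle','plain_spindle','camera_stand','lens']:
    try: print(cam,n,[(np.round(r['at'],3).tolist(),round(r['confidence'],2)) for r in m.look_for(cam,n)[:4]])
    except Exception as e: print(cam,n,repr(e))
print(m.current_time())
E
```

```text
pics
top xy_table [([0.568, -0.202, 0.063], 0.91)]
top pointer [([0.761, -0.149, 0.021], 0.9), ([0.546, -0.45, 0.108], 0.37)]
top pointer_tip [([0.765, -0.146, 0.017], 0.55)]
top ring_mark [([0.542, -0.45, 0.108], 0.64), ([0.574, -0.196, 0.067], 0.59)]
top cross_mark [([0.578, -0.199, 0.063], 0.96)]
top grip_post [([0.573, -0.201, 0.061], 0.85), ([0.576, -0.201, 0.066], 0.72)]
top collar_spindle [([0.582, -0.235, 0.109], 0.83), ([0.331, -0.127, 0.025], 0.66), ([0.788, -0.01, 0.026], 0.64), ([0.44, 0.217, 0.024], 0.61)]
top plain_spindle [([0.586, -0.307, 0.117], 0.54), ([0.657, 0.32, 0.223], 0.2)]
top camera_stand [([0.69, 0.348, 0.217], 0.57)]
top lens [([0.66, 0.323, 0.221], 0.61), ([0.776, 0.17, 0.024], 0.3)]
scene xy_table [([0.624, -0.261, 0.064], 0.66)]
scene pointer [([0.771, -0.164, 0.038], 0.88)]
scene pointer_tip [([0.78, -0.162, 0.04], 0.95)]
scene ring_mark [([0.598, -0.242, 0.062], 0.98), ([0.602, -0.24, 0.065], 0.67)]
scene cross_mark [([0.6, -0.246, 0.067], 0.78)]
scene grip_post [([0.6, -0.24, 0.061], 0.68)]
scene collar_spindle [([0.784, -0.022, 0.025], 0.9), ([0.444, 0.209, 0.023], 0.84), ([0.584, -0.236, 0.117], 0.76)]
scene plain_spindle [([0.594, -0.314, 0.11], 0.9), ([0.602, -0.239, 0.064], 0.73), ([0.668, 0.308, 0.207], 0.26)]
scene camera_stand [([0.702, 0.353, 0.186], 0.67), ([0.585, -0.236, 0.114], 0.33)]
scene lens [([0.667, 0.31, 0.204], 0.58)]
1.1
```

View pics/top0.png

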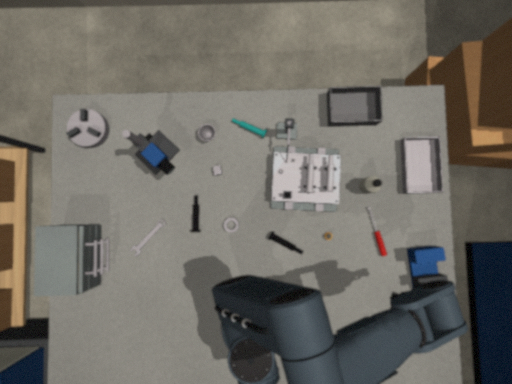

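View pics/sc0.png

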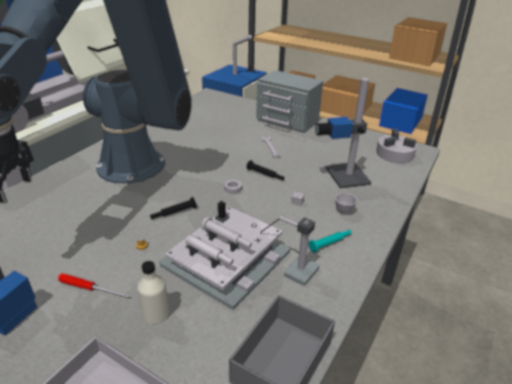

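The top view shows the slide table at px (305,178), post at (286,195), pointer at (285,127) and the camera at (155,155) facing lower-right. The scene view shows the collar spindle nearer the post (rest A). Next are closer wrist looks.

Run:
```python
from h import *
np.set_printoptions(precision=4,suppress=True)
c=m.get_calibration('wrist');R=np.array(c['R']);o=-R.T@np.array(c['t'])
T=m.current_tcp_rot();p=m.current_ee_pos()
print(T,'\ncam in tcp',T.T@(o-p),'\n',T.T@R.T, c['camera_matrix'])
D=np.array([[1,0,0],[0,-1,0],[0,0,-1.]])
off=T.T@(o-p)
tgt=np.array([0.61,-0.19,0.42])-D@np.array([off[0],off[1],0])
m.move_ptp(tgt,D)
a=shot('wrist','w0.png');np.savez('/tmp/w0.npz',p=a[0],d=a[1],**{k:np.array(v) for k,v in a[2].items()})
for n in ['pointer_tip','ring_mark','cross_mark','grip_post','collar_spindle','plain_spindle']:
    print(n,[(np.round(r['at'],3).tolist(),round(r['confidence'],2)) for r in m.look_for('wrist',n)[:3]])
print(m.current_time())
```

```text
[[ 0.9435  0.3314 -0.    ]
 [ 0.3314 -0.9435 -0.    ]
 [-0.      0.     -1.    ]] 
cam in tcp [ 0.0659  0.0002 -0.1428] 
 [[-0.0013 -0.9652 -0.2616]
 [ 1.     -0.0012 -0.0004]
 [ 0.0001 -0.2616  0.9652]] [[335.3154   0.     253.8165]
 [  0.     335.3154 186.2055]
 [  0.       0.       1.    ]]
pointer_tip [([0.746, -0.149, 0.016], 0.73)]
ring_mark [([0.59, -0.199, 0.061], 0.66)]
cross_mark [([0.582, -0.196, 0.061], 0.78)]
grip_post [([0.588, -0.195, 0.064], 0.56)]
collar_spindle [([0.447, 0.207, 0.025], 0.91), ([0.335, -0.131, 0.028], 0.81), ([0.582, -0.235, 0.115], 0.72)]
plain_spindle [([0.582, -0.306, 0.114], 0.76)]
3.35
```

View pics/w0.png

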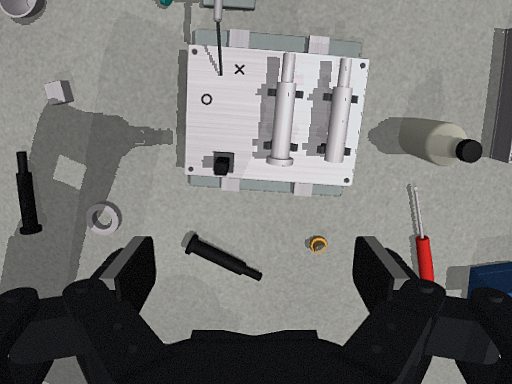

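The wrist view shows the ring at (207,99), the cross at (239,69), the pointer tip at about (221,75) and the post at (223,160). The collar spindle lies in rest A, collar towards the robot. I'll enlarge the mark area and fit the plate.

Run:
```python
from h import *
np.set_printoptions(precision=4,suppress=True)
z=np.load('/tmp/w0.npz');c={k:z[k] for k in('camera_matrix','k1','R','t')};c['k1']=float(c['k1'])
p,d=z['p'],z['d']
cv2.imwrite('pics/w0c.png',cv2.resize(p[40:180,180:300,::-1],None,fx=4.2,fy=4.2,interpolation=cv2.INTER_CUBIC))
vv,uu=np.mgrid[0:384:1,0:512:1]
q=cv2.undistortPoints(np.stack([uu,vv],-1).reshape(-1,1,2).astype(float),c['camera_matrix'],np.array([c['k1'],0,0,0,0])).reshape(384,512,2)
P=(np.dstack([q,np.ones((384,512))])*d[...,None]-c['t'])@c['R']
M=(abs(P[...,2]-.064)<.006)&(d>0)&(uu>150)&(uu<400)&(vv<230)
M=cv2.morphologyEx(M.astype(np.uint8),cv2.MORPH_OPEN,np.ones((3,3)))
xy=P[M>0][:,:2].astype(np.float32)
print(len(xy),np.median(P[M>0][:,2]),cv2.minAreaRect(xy*1000))
for u,v in[(207,99),(239,69)]: print(onz(c,u,v,.064))
H=(P[...,2]>.108)&(uu>205)&(uu<240)&(vv>145)&(vv<180)
print('post top',P[H].mean(0),P[H].min(0),P[H].max(0))
```

```text
17881 0.06426078109434843 ((578.2122192382812, -220.07440185546875), (260.4594421386719, 191.10829162597656), 85.67225646972656)
[ 0.6055 -0.1228  0.064 ]
[ 0.6472 -0.1697  0.064 ]
post top [ 0.5158 -0.1454  0.1237] [ 0.5052 -0.1907  0.108 ] [ 0.6099 -0.135   0.5624]
```

View pics/w0c.png

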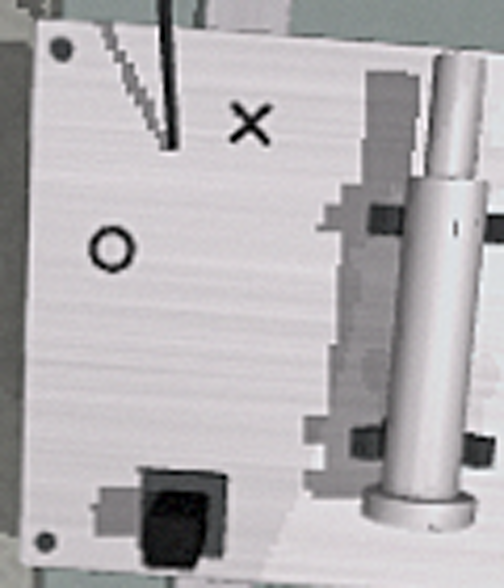

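```bash
cat >> h.py <<'E'
yaw=np.radians(-4.33)
X=np.array([np.cos(yaw),np.sin(yaw),0]);Y=np.array([-np.sin(yaw),np.cos(yaw),0]);Z=np.array([0,0,1.])
C0=np.array([.5782,-.2201,.064])
D=np.column_stack([X,-Y,-Z])
def pl(x,y,z=0): return C0+X*x/1e3+Y*y/1e3+Z*z/1e3
E
python3 - <<'E'
from h import *
np.set_printoptions(precision=4,suppress=True)
z=np.load('/tmp/w0.npz');c={k:z[k] for k in('camera_matrix','k1','R','t')};c['k1']=float(c['k1'])
tip=onz(c,220.1,75.2,.070); tp=np.array([X@(tip-C0),Y@(tip-C0)])*1000
print('tip',tip,'plate',tp); np.save('/tmp/tip.npy',tip)
m.set_gripper(0.6,60)
m.move_ptp(pl(-70,70,120),D)
m.move_l(pl(-70,70,17),max_speed=.12)
m.set_gripper(0.0,60)
print('grip',m.current_grip_width(),m.current_grip_force(),m.current_force(),m.current_time())
d=tp-[20,100]
m.move_l(pl(-70+d[0],70+d[1],17),max_speed=.06)
print(m.current_force(),m.current_ee_pos())
m.dwell(.3)
p,dd,c=shot('wrist','w1.png')
print('tip',proj(c,tip),'ring exp',proj(c,np.r_[tip[:2],.064]),m.current_time())
E
```

```text
tip [ 0.6384 -0.1432  0.07  ] plate [54.2454 81.2281]
grip 0.20175050372142553 58.7889039516449 [-1.7714  0.2359  6.2942] 6.15
[ 1.549  -2.1357  6.589 ] [ 0.5471 -0.1667  0.0816]
tip [183.6949  41.9797] ring exp [186.352   44.0328] 7.3
```

View pics/w1.png

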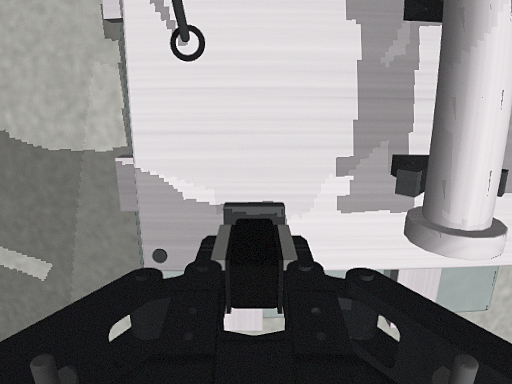

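The ring at (187,43) sits within 1 mm of its expected spot and the needle tip ends at (184,42) inside it. The ring is under the pointer. Next: rest, then the cross, then release and look at the inspection camera.

Run:
```python
from h import *
np.set_printoptions(precision=4,suppress=True)
tip=np.load('/tmp/tip.npy');tp=np.array([X@(tip-C0),Y@(tip-C0)])*1000
m.dwell(.7)
d=tp-[65,55]
m.move_l(pl(-70+d[0],70+d[1],17),max_speed=.06)
m.dwell(1.1)
print(m.current_force(),m.current_ee_pos(),pl(-70+d[0],70+d[1],17))
m.set_gripper(0.6)
m.move_l(pl(-70+d[0],70+d[1],125),max_speed=.15)
# view over table for check
o=np.array([0.0659,0.0002,-.1428])
m.move_ptp(np.array([.60,-.19,.40])-D@np.array([o[0],0,0]),D)
p,dd,c=shot('wrist','w2.png');np.savez('/tmp/w2.npz',p=p,d=dd,**{k:np.array(v) for k,v in c.items()})
e=lambda P:np.round(proj(c,P),1)
s=d
print('cross exp',e(np.r_[tip[:2],.064]),'tip',e(tip),'spindle',e(pl(s[0],-10+s[1],40)),'slim tip',e(pl(s[0]+87,-10+s[1],40)))
print(m.current_time())
# inspection camera look
for y0,q in ((0.2,0.52),):
    m.move_ptp(np.array([q,y0,.42])-D@np.array([o[0],0,0]),np.column_stack([[.8,.6,0],[.6,-.8,0],[0,0,-1.]]))
p,dd,c=shot('wrist','w3.png');np.savez('/tmp/w3.npz',p=p,d=dd,**{k:np.array(v) for k,v in c.items()})
for n in['lens','camera_stand']: print(n,[(np.round(r['at'],3).tolist(),round(r['confidence'],2)) for r in m.look_for('wrist',n)[:3]])
print(m.current_time())
cv2.imwrite('pics/both.png',np.hstack([cv2.imread('pics/w2.png')[:,60:440],cv2.imread('pics/w3.png')[:,56:456]]))
```

```text
[-0.6236  0.414   9.7289] [ 0.5051 -0.1179  0.0816] [ 0.5049 -0.118   0.081 ]
cross exp [217.7  69.1] tip [217.2  68.8] spindle [266.2 119.1] slim tip [266.6  48.1]
12.5417
lens [([0.602, 0.272, 0.198], 0.62), ([0.542, -0.196, 0.115], 0.5)]
camera_stand [([0.597, 0.277, 0.2], 0.66), ([0.552, -0.137, 0.062], 0.43)]
14.1667
```

View pics/both.png

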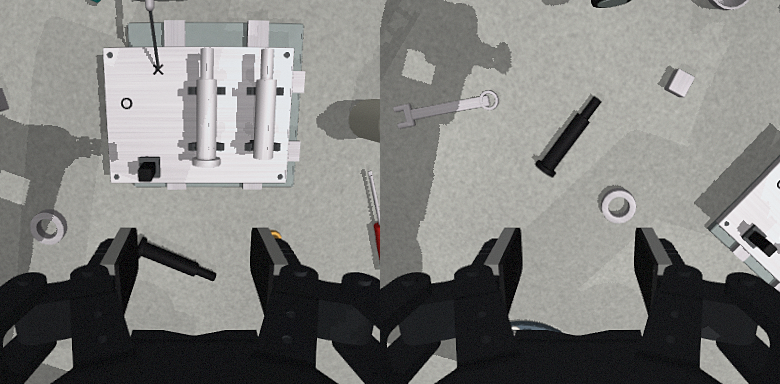

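Left: the cross (218,69) sits exactly under the needle tip, with both spindles in their rests. Right: the inspection camera is just out of view at the top edge, so I'll look again farther out.

Run:
```python
from h import *
np.set_printoptions(precision=4,suppress=True)
B=np.column_stack([[.8,.6,0],[.6,-.8,0],[0,0,-1.]])
m.move_ptp(np.array([.69,.335,.42])-B@np.array([.0659,0,0]),B)
p,dd,c=shot('wrist','w4.png');np.savez('/tmp/w4.npz',p=p,d=dd,**{k:np.array(v) for k,v in c.items()})
for n in['lens','camera_stand']: print(n,[(np.round(r['at'],3).tolist(),round(r['confidence'],2)) for r in m.look_for('wrist',n)[:3]])
vv,uu=np.mgrid[0:384,0:512]
q=cv2.undistortPoints(np.stack([uu,vv],-1).reshape(-1,1,2).astype(float),np.array(c['camera_matrix']),np.array([c['k1'],0,0,0,0])).reshape(384,512,2)
P=(np.dstack([q,np.ones((384,512))])*dd[...,None]-np.array(c['t']))@np.array(c['R'])
np.save('/tmp/P4.npy',P)
blue=(p[...,2]>p[...,0]*1.6+10)&(P[...,2]>.1)&(P[...,2]<.4)&(dd>0)
top=blue&(P[...,2]>np.percentile(P[blue][:,2],60)-.006)
xy=P[top][:,:2].astype(np.float32)*1000
print(blue.sum(),'top z',np.median(P[top][:,2]),cv2.minAreaRect(xy),xy.mean(0), 'px',uu[blue].min(),uu[blue].max(),vv[blue].min(),vv[blue].max())
print(m.current_time())
```

```text
lens [([0.665, 0.329, 0.223], 0.77)]
camera_stand [([0.685, 0.351, 0.228], 0.75)]
3815 top z 0.2269633200374408 ((658.8994140625, 328.4219970703125), (69.78772735595703, 55.373714447021484), 45.110145568847656) [659.8339 329.1701] px 208 271 86 161
15.15
```

View pics/w4.png

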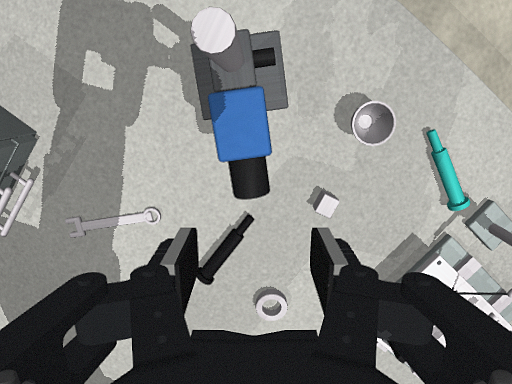

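The image shows the blue box at (240,123), the barrel below it to (252,197), and the column top at (213,30). I'll extract the barrel axis and front.

Run:
```python
from h import *
np.set_printoptions(precision=4,suppress=True)
P=np.load('/tmp/P4.npy')
vv,uu=np.mgrid[0:384,0:512]
th=np.radians(45.1);F=np.array([np.cos(th),np.sin(th),0]);L=np.array([-F[1],F[0],0])
cen=np.array([.6589,.3284,0])
S=(P-cen)@np.column_stack([F,L])
z=P[...,2]
B=(S[...,0]<-.037)&(S[...,0]>-.15)&(abs(S[...,1])<.06)&(z>.12)&(z<.3)&(vv>120)&(vv<210)&(uu>200)&(uu<300)
s=S[B];print(B.sum(),'front',np.percentile(s[:,0],[0,1,2,5,50]),'lat',np.percentile(s[:,1],[0,2,50,98,100]),'ztop',np.percentile(z[B],[50,90,95,99]))
for lo in(-.10,-.09,-.08,-.07,-.06,-.05,-.04):
  k=B&(S[...,0]>lo-.005)&(S[...,0]<lo+.005)&(z>.19)
  if k.sum()>5: print(lo,k.sum(),np.percentile(S[k][:,1],[1,99]),np.percentile(z[k],95), S[k&(z>np.percentile(z[k],80))][:,1].mean())
```

```text
1433 front [-0.0801 -0.0791 -0.0784 -0.0772 -0.0577] lat [-0.0202 -0.0192 -0.0004  0.0199  0.0215] ztop [0.2173 0.2199 0.2203 0.221 ]
-0.08 140 [-0.0197  0.0204] 0.21997101640474362 0.0010087283925858967
-0.07 332 [-0.0197  0.0205] 0.22047444515631967 0.0005543427325144993
-0.06 340 [-0.0197  0.0208] 0.2202445634020197 0.0011124972039359116
-0.05 343 [-0.0196  0.0204] 0.2202761869237863 0.0005433772241963665
-0.04 278 [-0.0197  0.0203] 0.220316709235098 0.0002610080698929274
```

Run:
```python
from h import *
np.set_printoptions(precision=4,suppress=True)
tip=np.load('/tmp/tip.npy');d=np.array([X@(tip-C0),Y@(tip-C0)])*1000-[65,55]
g=lambda z:pl(d[0],-10+d[1],z)
m.set_gripper(.65,80)
m.move_ptp(g(250),D); m.move_l(g(90),max_speed=.2); m.move_l(g(21),max_speed=.08)
print(m.current_force()); m.set_gripper(0.,80)
print('grip',m.current_grip_width(),m.current_grip_force(),m.current_force())
m.move_l(g(70),max_speed=.06); m.dwell(.2); m.move_l(g(200),max_speed=.15)
p,dd,c=shot('wrist','w5.png')
print('cross exp',proj(c,np.r_[tip[:2],.064]),'slim exp',proj(c,m.current_ee_pos()+[0,0,.019]+X*.087))
print(m.current_grip_width(),m.current_force(),m.current_time())
th=np.radians(45.1);F=np.array([np.cos(th),np.sin(th),0]);L=np.array([-F[1],F[0],0])
E=np.column_stack([F,-L,-Z])
foc=np.array([.6589,.3284,.199])-.180*F+.0004*L
t=foc-.087*F-[0,0,.019]; np.savez('/tmp/goal.npz',t=t,E=E,foc=foc)
print(foc,t,m.inverse_kinematics(t,E))
```

```text
[ 0.2611 -0.155   1.0499]
grip 0.28004331787712183 78.13214421272278 [-0.8992  0.3443  5.4317]
cross exp [188.4429  96.6239] slim exp [253.0159  34.516 ]
0.2772257967638067 [ 0.1206 -0.2405 -2.2725] 21.825
[0.5316 0.2012 0.199 ] [0.4701 0.1396 0.18  ] [ 0.1936  0.308   1.8551 -0.      0.9785  0.9772]
```

View pics/w5.png

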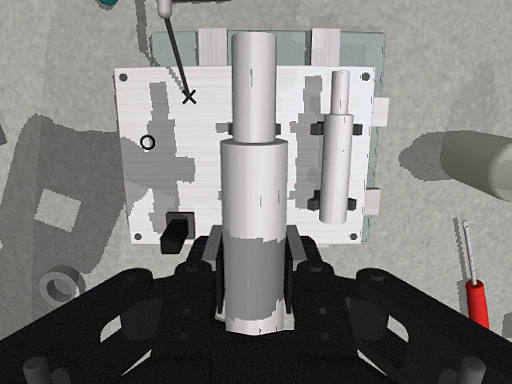

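The spindle is held straight, slim end at (254,33) as expected. The cross at (189,97) is still under the needle and the plain spindle is undisturbed. Now to the inspection camera.

Run:
```python
from h import *
np.set_printoptions(precision=4,suppress=True)
z=np.load('/tmp/goal.npz');t,E=z['t'],z['E']
m.move_ptp(t+[0,0,.1],E); m.move_l(t,max_speed=.08); m.dwell(.8)
print(m.current_ee_pos()-t,m.current_grip_width(),m.current_grip_force(),m.current_time())
p,d,c=shot('wrist','w6.png')
print('focus',proj(c,z['foc']),'lens',proj(c,z['foc']+.1*E[:,0]))
s=shot('scene')
cv2.imwrite('pics/fin.png',np.hstack([p[:,100:420,::-1],cv2.resize(s[0][80:240,220:420,::-1],(480,384))]))
```

```text
[ 0. -0. -0.] 0.27727498830707975 78.45371603965759 25.3667
focus [253.4465  33.9291] lens [ 253.1162 -229.9785]
```

View pics/fin.png

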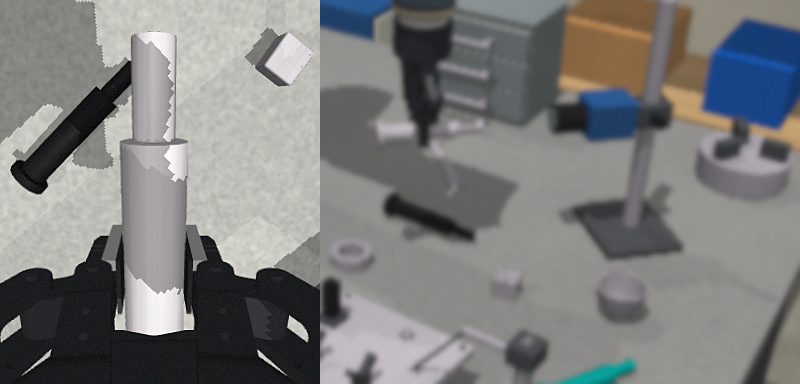

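The slim tip at (153,33) in the left half matches the focus spot. In the right half, the spindle is level and points at the lens at (553,115).

```bash
python3 -c "
from bench import manip as m
print(m.sign_off())"
```

```text
the job is handed in; nothing more can be done
None
```

The job is handed in (result not reported): ring and then cross mark rested under the pointer, and the collar spindle is held level at the focus spot, slim end to the lens, with the cross still under the pointer at the last look, after the lift.

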